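# Feel along the chute flange for burrs

## Task

Check the sloped aluminium chute for burrs: with the gripper's fingers closed and pointing down, touch the flange on the side where the steel cam clamp lies at its uppermost mark, then run the fingertips lightly down its middle line through all five marks in order to the mark at the bin end, without lifting off on the way, and finally lift clear. The chute floats on springs: keep the touch light so that it is never pushed down onto its stops. Keep your fingers off the other side of the chute, and do not move or pick up any of the loose things around it.

Things in the scene. Friction and masses are not known exactly. Their poses are not given: they have to be found in the camera images.
- stand: Fixed stand of the chute: base board, birch ply step with grey laminate top (200 x 140 mm, 145 mm high) at its +y end, open grey bin (180 x 120 x 45 mm high) at its -y end. Origin on the bench top below the chute's middle; x across the chute (away from the robot at yaw 0), y along it to the upper end, z up. Its place and yaw (up to 0.3 rad either way) vary.
- chute (a joint): How far the sprung aluminium chute (trough and both flanges together) is pushed straight down, in m: 0 at rest, 0.014 on its stops. It starts to give at about 0.5 N and then 0.7 N per mm (about 9 N at 12 mm), and springs back up when released.
- far_3 (a point): Middle of five dark round marks, 9 mm across, 50 mm apart, on the middle line of the far flange (away from the robot, +x side of the stand): flat aluminium, 28 x 280 x 4 mm, sloping 14 degrees, 27 mm above the trough floor. The point is the middle of its top face, 125 mm above the bench, and moves with the chute; y uphill, z square out of the face, x across, away from the robot.
- near_3 (a point): The same point, with the same axes, on the near flange: a like flange with the same five marks along the chute's side next to the robot (-x side of the stand). The flanges' middle lines are 148 mm apart.
- cam_clamp: Loose steel cam clamp, 36 x 100 mm, about 60 mm tall, a flat foot with a raised block and a long cam lever over it; origin at the centre of its underside. It lies on the bench about 135 mm from the chute's middle line, beyond the far flange or on the near side before the near flange (varies): the flange on its side is the one to be traced.
- thumb_screw: Loose brass knurled thumb screw standing head down with its shank up, head 32 mm across, 48 mm tall; origin under its centre. It stands on the side of the chute where the cam clamp is not.
- clamp_pad: Loose orange clamp pad, 40 x 60 x 12 mm, on the ply step; origin under its centre.
- hex_nut: Loose steel nut, 22 mm across, 11 mm high, on the ply step; origin under its centre.
- brush: Loose chip brush with blue plastic handle, about 195 mm long, 20 mm thick, lying on the bench beyond the bin; origin under the middle of its length, on the bench.
- step_block: Loose dark steel step block, 50 x 90 x 60 mm, on the bench beyond the ply step; origin under its centre.
- collar: Loose steel collar, 44 mm across, 16 mm high, on the bench to the robot's left; origin under its centre.
- far_1 (a point): Centre of the first mark, counted from the upper (ply step) end, on the top face of the far flange, 100 mm uphill of its middle; moves with the chute; axes as those of the third mark.
- far_2 (a point): Centre of the second mark, counted from the upper (ply step) end, on the top face of the far flange, 50 mm uphill of its middle; moves with the chute; axes as those of the third mark.
- far_4 (a point): Centre of the fourth mark, counted from the upper (ply step) end, on the top face of the far flange, 50 mm downhill of its middle; moves with the chute; axes as those of the third mark.
- far_5 (a point): Centre of the fifth mark, counted from the upper (ply step) end, on the top face of the far flange, 100 mm downhill of its middle; moves with the chute; axes as those of the third mark.
- near_1 (a point): Centre of the first mark, counted from the upper (ply step) end, on the top face of the near flange, 100 mm uphill of its middle; moves with the chute; axes as those of the third mark.
- near_2 (a point): Centre of the second mark, counted from the upper (ply step) end, on the top face of the near flange, 50 mm uphill of its middle; moves with the chute; axes as those of the third mark.
- near_4 (a point): Centre of the fourth mark, counted from the upper (ply step) end, on the top face of the near flange, 50 mm downhill of its middle; moves with the chute; axes as those of the third mark.
- near_5 (a point): Centre of the fifth mark, counted from the upper (ply step) end, on the top face of the near flange, 100 mm downhill of its middle; moves with the chute; axes as those of the third mark.

How it is judged:
By the outcome, as a careful person would: the job done as asked, in the order asked, and still so for the second after the job is handed in, with the robot touching nothing.
It also fails if it takes over 51 s, if anything falls off the work surface, if the arm or the gripper's body presses on something with over 40 N, if the wrist force passes 120 N, or if a joint passes its speed limit or range.

## Robot

A 6-joint arm with a two-finger parallel gripper is mounted at the origin on the work surface. World frame = base frame: x ahead of the robot, y to its left, z up, the work surface at z = 0. Lengths are in m, angles in degrees, forces in N, time in s.
With the tool pointing down it reaches from about 0.3 to 0.775 m from the base axis. Payload 14.6 kg.
Tool frame: the origin (TCP) lies at the very end of the fingers, on their centre line; the grasp point (between the pads) lies 19 mm behind it; z points along the fingers, y is the direction in which the jaws open and shut (so a half turn about z gives the same grasp; the last joint's range is limited). The gripper opens to 85 mm and grips with 20 to 120 N. Pads are 22 mm wide; open, the fingers measure 114 mm over their backs; the gripper's body (76 mm by 85 mm) begins 54 mm behind the grasp point. The pads swing forward as they close: fully open they stand 13 mm farther back than shut.
Start: joints at [-77.613, 17.183, 87.147, -0, 75.671, -3.816], TCP at [0.153, -0.528, 0.231] pointing down, gripper open.
Joint ranges: [-173.82, 173.82], [-45.26, 126.66], [13.44, 144.39], [-59.66, 239.66], [0, 175.72], [-146.38, 146.38]. Speed limits (degrees/s): [127.2, 127.2, 147.25, 180, 180, 180].

## Interface

Orientations are given as [roll, pitch, yaw] about the fixed x, y, z axes, in that order (R = Rz(yaw) Ry(pitch) Rx(roll)).
In Python, from bench import observe, cams, workorder gives the robot as it stands. The module is installed in compiled form; this text tells all that it offers.
- The arm moves only by the tool play_rows, never from a script. Its argument "targets" is a list that holds one entry, the list of rows, each a list of 7 numbers: the turn, a rotation vector about the world's x, y, z in degrees, then the shift along the world's x, y, z in mm, then the opening, from 0 (shut) to 1 (fully open). A call has 1 to 10 rows; each row is the pose to reach, as a shift and turn from the pose commanded when the call began; what a row does not reach only later rows make up. A row lasts 1/8 s, in which the tool goes at most 62.5 mm and 10.7 degrees, less where a joint would pass 70% of its speed; a pose out of reach is approached as far as the arm can. A call with a gripper value outside its range is refused whole. The fingers move at their own pace and stop on an object; the grip force is fixed at half the most. Time passes only in rows, so rows that repeat a pose let the fingers close. It gives the time, the measured TCP pose, the force and the opening at its end, in the units of the state.
- observe(): the state, without advancing time (a new reading comes with each control period).
- cams.grab_frame(name): name is "scene" or "top" or "wrist"; returns the picture (400x640x3 uint8, red, green, blue); there is no depth.
- cams.calibration(name): a dict with "fov_y" (degrees; the focal length in pixels is half the picture's height over the tangent of half this angle, whatever the lens; pixels are square), "cx", "cy" (the principal point, pixels), "R" (3x3) and "t" (3): a world point X has camera coordinates R X + t; the wrist camera has in their place "hand_eye" (4x4, takes a point from camera to tool coordinates, whose origin is the TCP and whose axes are the flange's). Camera axes: x right, y down, z forward; pixel columns grow to the right and rows downward; lengths in m; the calibration is good to about 2 mm. A picture is of the moment at which its call begins: read the wrist's pose just before it. calibration takes no time and is no camera call.
- workorder.finish_job(): hands the job in, once; it reports no verdict.
The state is a dict: "t": time; "joint_positions": joint angles; "qvel": joint speeds; "joint_torque": joint torques, N m; "position": TCP position; "tool_rot": TCP orientation; "contact_force": force on the tool from outside, world axes, zero at the start; "ft_torque": the same for the moment, N m; "width": opening from 0.0 (shut) to 1.0 (fully open).
Only numpy, scipy, OpenCV 4.12 (cv2) and the standard library are available. Lean on these libraries where they do the work, as an engineer would, in place of code of your own. Each camera call takes 0.05 s, during which the arm holds its last target. There are 200 camera calls.

## Working session

There is one attempt and no reset: what is moved stays moved. The work goes in short steps, Python scripts to look and compute and a tool call to move; the robot and the scene stay as the last step left them, time stands still between calls to the robot, and variables do not carry over. Pictures are saved under pics/ and viewed, about 8 in all and at most 12, crops included, and the job is handed in when it is done.

Besides the shell and the picture viewer there is one more tool, called as name(argument=value, ...), one argument or row to a line, values as JSON. play_rows: Moves the arm, as the interface text tells. Its arguments: {"type":"object","properties":{"targets":{"type":"array","items":{"type":"array","items":{"type":"array","items":{"type":"number"}}}}},"required":["targets"]}

```bash
mkdir -p pics; python3 - <<'E'
from bench import observe,cams
import cv2
print(observe())
for n in("scene","top"):
    c=cams.calibration(n);print(n,c)
    cv2.imwrite(f"pics/{n}0.png",cams.grab_frame(n)[:,:,::-1])
print(cams.calibration("wrist"))
E
```

```text
{'t': 0.0, 'joint_positions': array([-7.76143670e+01,  1.72169974e+01,  8.71816101e+01,  4.69878059e-05,
        7.56698589e+01, -3.81650597e+00]), 'qvel': array([-0.06334511, -0.02277527, -0.05087576,  0.07433204,  0.05604315,
       -0.02718237]), 'joint_torque': array([-2.61147716e-04, -5.43493259e+01, -3.61792195e+01, -1.03962032e-04,
        4.03299942e-03, -6.10279230e-06]), 'position': array([ 0.15340499, -0.52792319,  0.23069854]), 'tool_rot': array([-1.79931688e+02, -4.60262750e-03,  1.62021246e+01]), 'contact_force': array([0.38825567, 0.03362653, 0.8064885 ]), 'ft_torque': array([0.03761842, 0.00043117, 0.00319386]), 'width': 0.9947052279826345}
scene {'fov_y': 42.86335092762126, 'cx': 311.49472900168246, 'cy': 188.4065430377449, 'R': array([[ 0.84546006,  0.53401625,  0.00489237],
       [ 0.41776834, -0.65565299, -0.62895848],
       [-0.33266636,  0.53380315, -0.7774235 ]]), 't': array([-0.43418334, -0.15238415,  1.81241275])}
top {'fov_y': 51.49421027510732, 'cx': 321.06727628141374, 'cy': 193.65844216678482, 'R': array([[ 1.74920864e-02, -9.99842616e-01,  2.96132068e-03],
       [-9.85023636e-01, -1.77407897e-02, -1.71504230e-01],
       [ 1.71529774e-01,  8.29959453e-05, -9.85178933e-01]]), 't': array([-0.0114341 ,  0.51876674,  1.15402302])}
{'fov_y': 60.449750915877004, 'cx': 322.164767179095, 'cy': 198.95536341794522, 'hand_eye': array([[-2.83131518e-04, -9.56081181e-01, -2.93101851e-01,
         7.37386442e-02],
       [ 9.99999930e-01, -1.98642261e-04, -3.18023821e-04,
        -1.31540061e-06],
       [ 2.45834176e-04, -2.93101920e-01,  9.56081170e-01,
        -1.43058852e-01],
       [ 0.00000000e+00,  0.00000000e+00,  0.00000000e+00,
         1.00000000e+00]])}
```

View pics/top0.png

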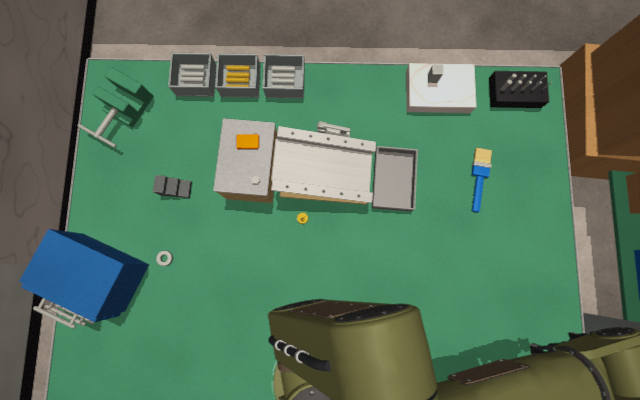

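View pics/scene0.png

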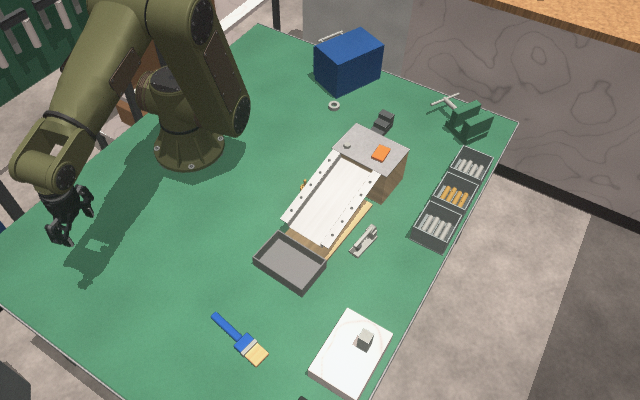

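The steel clamp is beyond the far flange (top view, about 333,128) and the brass screw is on the near side (302,218), so I'll trace the far flange. Next I'll find its marks in both views.

```bash
cat > det.py <<'E'
import cv2,numpy as np
def blobs(im,x0,y0,x1,y1,s=6):
    g=cv2.cvtColor(im[y0:y1,x0:x1],cv2.COLOR_BGR2GRAY)
    g=cv2.resize(g,None,fx=s,fy=s,interpolation=cv2.INTER_CUBIC)
    bh=cv2.morphologyEx(g,cv2.MORPH_BLACKHAT,cv2.getStructuringElement(cv2.MORPH_ELLIPSE,(9*s,9*s)))
    n,l,st,ce=cv2.connectedComponentsWithStats((bh>45).astype(np.uint8))
    out=[]
    for i in range(1,n):
        a=st[i,4]/s/s
        if 2<a<40 and max(st[i,2:4])<9*s:
            w=np.where(l==i,bh,0).astype(float);yy,xx=np.mgrid[:w.shape[0],:w.shape[1]]
            out.append(((w*xx).sum()/w.sum()/s+x0+.5/s-.5,(w*yy).sum()/w.sum()/s+y0+.5/s-.5,a))
    return out,cv2.resize(im[y0:y1,x0:x1],None,fx=s,fy=s,interpolation=cv2.INTER_CUBIC)
if __name__=="__main__":
    for n,b in(("top",(265,118,385,210)),("scene",(275,145,400,255))):
        o,c=blobs(cv2.imread(f"pics/{n}0.png"),*b,s=5 if n=="scene" else 6)
        s=5 if n=="scene" else 6
        for i,(u,v,a) in enumerate(o):
            cv2.circle(c,(int((u-b[0])*s),int((v-b[1])*s)),12,(0,0,255),1)
            cv2.putText(c,str(i),(int((u-b[0])*s)+12,int((v-b[1])*s)),0,.5,(255,0,0),1)
            print(n,i,round(u,2),round(v,2),round(a,1))
        cv2.imwrite(f"pics/{n}c.png",c)
E
python3 det.py
```

```text
top 0 266.02 119.57 10.9
top 1 332.64 127.98 2.6
top 2 292.21 132.85 7.4
top 3 310.23 135.68 6.7
top 4 327.71 138.46 8.1
top 5 345.03 141.25 6.7
top 6 361.86 143.83 5.9
top 7 381.35 149.99 35.3
top 8 286.74 186.27 7.5
top 9 305.26 188.7 7.6
top 10 323.25 190.97 7.5
top 11 278.34 192.26 2.1
top 12 340.99 193.37 7.9
top 13 358.27 195.56 6.9
scene 0 346.22 146.7 21.0
scene 1 328.71 159.84 8.4
scene 2 398.65 162.61 3.6
scene 3 319.65 172.01 7.4
scene 4 381.31 174.73 3.8
scene 5 304.81 182.44 17.4
scene 6 369.56 181.63 7.8
scene 7 310.27 184.33 7.5
scene 8 300.18 189.11 2.1
scene 9 360.54 194.48 6.8
scene 10 300.67 197.02 7.9
scene 11 351.18 207.66 8.3
scene 12 290.95 209.96 8.8
scene 13 341.74 221.05 7.1
scene 14 331.93 234.57 8.2
scene 15 321.11 244.56 4.5
```

View pics/topc.png

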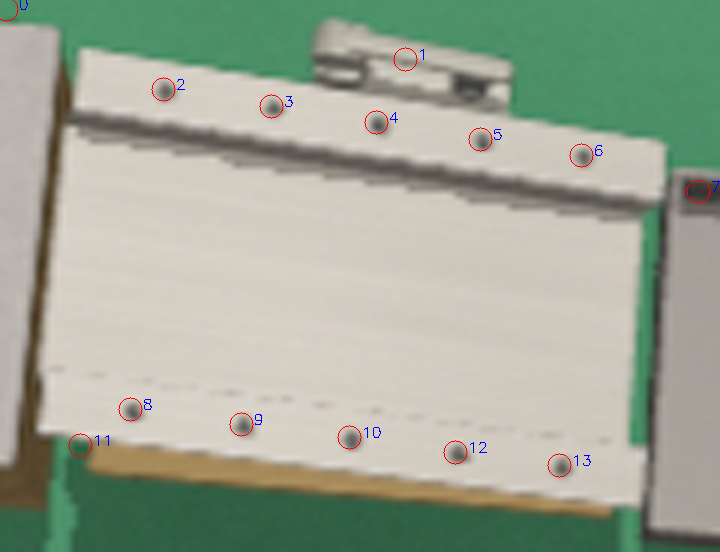

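View pics/scenec.png

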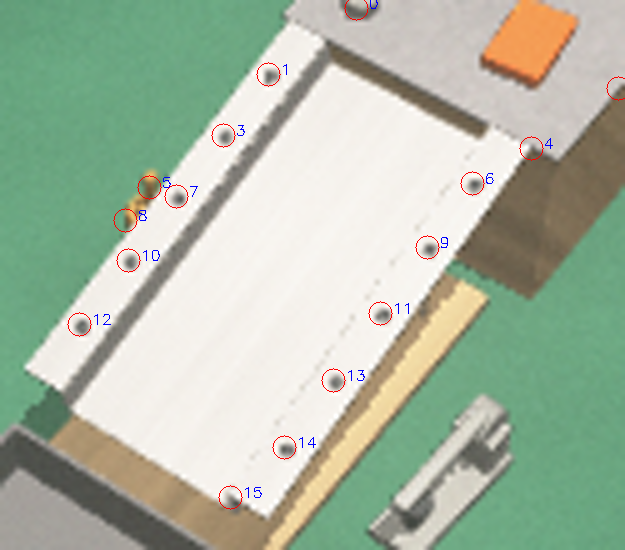

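The crops show all ten marks in both views. The far flange marks are top 2–6 and scene 6, 9, 11, 13, 14. Now I'll triangulate them.

```bash
cat > tri.py <<'E'
import cv2,numpy as np
from bench import cams,observe
from det import blobs
P={}
for n in("top","scene"):
    c=cams.calibration(n);f=200/np.tan(np.radians(c["fov_y"]/2))
    P[n]=np.array([[f,0,c["cx"]],[0,f,c["cy"]],[0,0,1]])@np.c_[c["R"],c["t"]]
T=blobs(cv2.imread("pics/top0.png"),265,118,385,210)[0];S=blobs(cv2.imread("pics/scene0.png"),275,145,400,255,5)[0]
t=np.array([T[i][:2] for i in(2,3,4,5,6,8,9,10,12,13)]);s=np.array([S[i][:2] for i in(6,9,11,13,14,1,3,7,10,12)])
X=cv2.triangulatePoints(P["top"],P["scene"],t.T,s.T);X=(X[:3]/X[3]).T
print((X*1000).round(1))
for n,q in(("top",t),("scene",s)):
    p=np.c_[X,np.ones(10)]@P[n].T;print(n,(p[:,:2]/p[:,2:]-q).round(2).tolist())
# rigid fit to nominal model (stand x,y,yaw with z known)
a=np.radians(14);k=np.array([100,50,0,-50,-100])/1e3
M=np.array([[sx*.074,d*np.cos(a),.125+d*np.sin(a)] for sx in(1,-1) for d in k])
A,B=M[:,:2]-M[:,:2].mean(0),X[:,:2]-X[:,:2].mean(0)
yaw=np.arctan2((A[:,0]*B[:,1]-A[:,1]*B[:,0]).sum(),(A*B).sum())
R=np.array([[np.cos(yaw),-np.sin(yaw)],[np.sin(yaw),np.cos(yaw)]]);o=X[:,:2].mean(0)-R@M[:,:2].mean(0)
F=np.c_[M[:,:2]@R.T+o,M[:,2]]
print("yaw",np.degrees(yaw),"o",o);print((F[:5]*1000).round(1).tolist());print("res",((X-F)*1000).round(1).tolist())
E
python3 tri.py
```

```text
[[ 666.6   79.1  149.8]
 [ 663.5   30.8  137.7]
 [ 660.3  -17.5  125. ]
 [ 657.1  -65.8  112.8]
 [ 653.7 -114.2  101.2]
 [ 519.    89.   149.7]
 [ 516.    40.7  137.5]
 [ 512.8   -7.6  125.7]
 [ 509.3  -56.   113.3]
 [ 506.2 -104.2  100.9]]
top [[-0.17, -0.21], [-0.21, -0.26], [-0.14, -0.17], [-0.19, -0.23], [-0.11, -0.13], [-0.07, -0.08], [-0.17, -0.2], [-0.15, -0.17], [-0.18, -0.21], [-0.17, -0.21]]
scene [[-0.15, 0.05], [-0.2, 0.06], [-0.14, 0.04], [-0.19, 0.05], [-0.11, 0.02], [-0.06, 0.02], [-0.15, 0.03], [-0.13, 0.03], [-0.16, 0.03], [-0.16, 0.03]]
yaw -3.8206162484109565 o [ 0.58645543 -0.01257203]
[[666.8, 79.3, 149.2], [663.5, 30.9, 137.1], [660.3, -17.5, 125.0], [657.1, -65.9, 112.9], [653.8, -114.3, 100.8]]
res [[-0.2, -0.2, 0.6], [0.0, -0.1, 0.6], [-0.0, 0.1, 0.0], [0.1, 0.1, -0.1], [-0.1, 0.2, 0.4], [-0.0, -0.2, 0.5], [0.1, -0.1, 0.4], [0.1, 0.1, 0.7], [-0.1, 0.1, 0.4], [0.1, 0.2, 0.1]]
```

The marks triangulate to within 0.7 mm of the nominal model. I'll keep the tool vertical and close the jaws across the flange (tool yaw 86.2°). First I move above mark far_1.

play_rows(
  targets=[
    [[0,0,7,32,38,10,0],[0,0,14,64,76,20,0],[0,0,21,96,114,20,0],[0,0,28,128,152,20,0],[0,0,35,160,190,20,0],[0,0,42,192,228,20,0],[0,0,49,224,266,20,0],[0,0,56,256,304,20,0],[0,0,63,288,342,20,0],[0,0,70,320,380,20,0]],
  ],
)

```text
t: 1.35
position: [0.4742, -0.1467, 0.2511]
tool_rot: [-180.0, -0.0, 86.4]
contact_force: [0.6, -0.6, 0.5]
width: 0.001
```

play_rows(
  targets=[
    [[0,0,0,32,38,0,0],[0,0,0,64,76,0,0],[0,0,0,96,114,0,0],[0,0,0,128,152,0,0],[0,0,0,160,190,0,0],[0,0,0,193.4,227.2,0,0],[0,0,0,193.4,227.2,-10,0],[0,0,0,193.4,227.2,-30,0],[0,0,0,193.4,227.2,-50,0],[0,0,0,193.4,227.2,-50,0]],
  ],
)

```text
t: 2.6
position: [0.6659, 0.0784, 0.1994]
tool_rot: [-179.8, 0.0, 86.2]
contact_force: [0.1, -0.8, 0.5]
width: -0.003
```

```bash
python3 - <<'E'
from bench import observe,cams
import cv2,numpy as np
c=[]
for n in("wrist","scene","top","top","top"):
    o=observe();c.append(np.r_[o["position"]*1000,o["contact_force"],o["tool_rot"]]);f=cams.grab_frame(n)
    cv2.imwrite(f"pics/{n}1.png",f[:,:,::-1])
print(np.array(c).round(2))
s=cv2.imread("pics/scene1.png")[100:240,280:440];w=cv2.imread("pics/wrist1.png")
a=cv2.resize(s,(457,400),interpolation=cv2.INTER_CUBIC);w=cv2.resize(w[:,100:540],(340,309))
o=np.zeros((400,800,3),np.uint8);o[:,:457]=a;o[:309,458:798]=w
cv2.imwrite("pics/pair1.png",o)
E
```

```text
[[ 6.6590e+02  7.8390e+01  1.9943e+02  1.2000e-01 -8.2000e-01  4.6000e-01
  -1.7979e+02  3.0000e-02  8.6170e+01]
 [ 6.6646e+02  7.8510e+01  2.0100e+02 -6.8000e-01 -7.3000e-01  1.3000e-01
  -1.7993e+02  1.0000e-02  8.6170e+01]
 [ 6.6682e+02  7.8620e+01  2.0192e+02 -5.5000e-01 -1.0000e-01  3.5000e-01
   1.7998e+02  0.0000e+00  8.6180e+01]
 [ 6.6702e+02  7.8700e+01  2.0236e+02  7.2000e-01 -2.8000e-01  1.1000e-01
   1.7993e+02 -1.0000e-02  8.6180e+01]
 [ 6.6708e+02  7.8810e+01  2.0246e+02  8.5000e-01 -7.0000e-02  3.4000e-01
   1.7991e+02 -1.0000e-02  8.6190e+01]]
```

View pics/pair1.png

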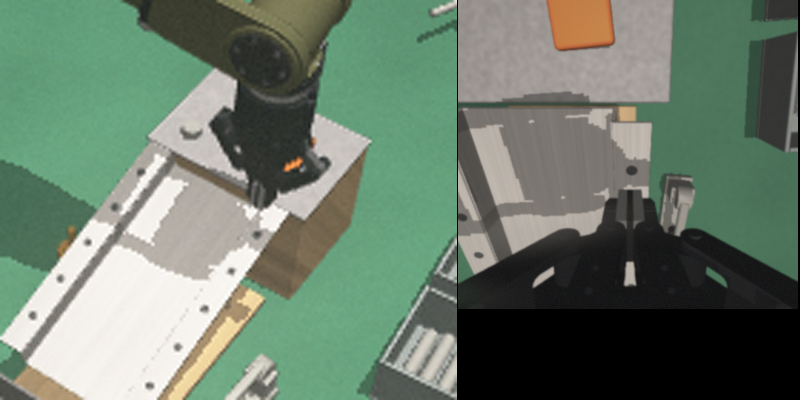

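The mark sits on the fingers' centre line in the wrist view (wrist pixel about 324,220). I'll lower to about 8 mm above contact and let the arm settle.

play_rows(
  targets=[
    [[0,0,0,0,0,-8,0],[0,0,0,0,0,-18,0],[0,0,0,0,0,-28,0],[0,0,0,0,0,-36,0],[0,0,0,0,0,-40,0],[0,0,0,0,0,-40,0],[0,0,0,0,0,-40,0],[0,0,0,0,0,-40,0],[0,0,0,0,0,-40,0],[0,0,0,0,0,-40,0]],
  ],
)

```text
t: 4.1
position: [0.6669, 0.0791, 0.1614]
tool_rot: [180.0, -0.0, 86.2]
contact_force: [-0.0, 0.3, -0.4]
width: 0.002
```

```bash
python3 - <<'E'
from bench import observe,cams
import cv2,numpy as np
from scipy.spatial.transform import Rotation as Rt
c=[]
for i in range(4):
    o=observe();c.append(np.r_[o["position"]*1000,o["contact_force"]]);im=cams.grab_frame("wrist")
cv2.imwrite("pics/wrist2.png",im[:,:,::-1])
print(np.array(c).round(2))
k=cams.calibration("wrist");f=200/np.tan(np.radians(k["fov_y"]/2));H=k["hand_eye"]
R=Rt.from_euler("xyz",o["tool_rot"],degrees=True).as_matrix()
X=np.array([.6668,.0793,.1492])
for n,X in(("m1",X),("tcp",o["position"])):
    p=H[:3,:3].T@(R.T@(X-o["position"])-H[:3,3]);print(n,"pred px",f*p[0]/p[2]+k["cx"],f*p[1]/p[2]+k["cy"])
cv2.imwrite("pics/w2c.png",cv2.resize(im[150:330,220:430,::-1],None,fx=3,fy=3,interpolation=cv2.INTER_CUBIC))
E
```

```text
[[ 6.6688e+02  7.9060e+01  1.6135e+02 -0.0000e+00  3.5000e-01 -3.8000e-01]
 [ 6.6687e+02  7.9040e+01  1.6133e+02 -1.7000e-01  3.6000e-01 -6.1000e-01]
 [ 6.6689e+02  7.9050e+01  1.6134e+02  3.4000e-01 -6.5000e-01 -5.0000e-02]
 [ 6.6687e+02  7.9040e+01  1.6131e+02 -8.7000e-01  6.8000e-01 -4.2000e-01]]
m1 pred px 323.79487325302995 250.26713859585715
tcp pred px 324.07288029994345 262.17351654573054
```

View pics/w2c.png

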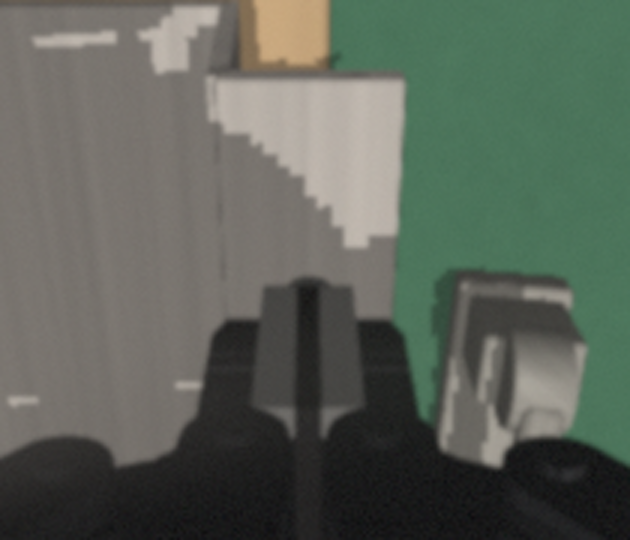

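The fingertips are centred over mark 1, which just shows above their ends, and the flange is centred laterally. Now a slow touch.

play_rows(
  targets=[
    [[0,0,0,0,0,-2,0],[0,0,0,0,0,-4,0],[0,0,0,0,0,-6,0],[0,0,0,0,0,-7.5,0],[0,0,0,0,0,-9,0],[0,0,0,0,0,-10,0],[0,0,0,0,0,-11,0],[0,0,0,0,0,-12,0],[0,0,0,0,0,-12,0],[0,0,0,0,0,-12,0]],
  ],
)

```text
t: 5.55
position: [0.6669, 0.0791, 0.1494]
tool_rot: [180.0, -0.0, 86.2]
contact_force: [0.1, -0.4, 1.6]
width: 0.002
```

```bash
cat > st.py <<'E'
from bench import observe,cams
import numpy as np
c=[]
for i in range(5):
    o=observe();c.append(np.r_[o["position"]*1000,o["contact_force"]]);cams.grab_frame("wrist")
c=np.array(c);print(o["t"],c[-1].round(2),"meanF",c[:,3:].mean(0).round(2))
E
python3 st.py
```

```text
5.75 [ 6.6689e+02  7.9090e+01  1.4934e+02 -1.1000e-01  1.1900e+00  1.6300e+00] meanF [-0.14  0.42  1.5 ]
```

Contact is light: about 1.9 N above bias, roughly 2 mm of give. I'll press 2 mm more for margin and start the slide.

play_rows(
  targets=[
    [[0,0,0,0,0,-1,0],[0,0,0,0,0,-2,0],[0,0,0,-0.2,-2.4,-2.6,0],[0,0,0,-0.4,-6.3,-3.6,0],[0,0,0,-0.7,-10.7,-4.7,0],[0,0,0,-1.0,-15.5,-5.9,0],[0,0,0,-1.4,-20.4,-7.1,0],[0,0,0,-1.7,-25.2,-8.3,0],[0,0,0,-2.0,-30.1,-9.5,0],[0,0,0,-2.3,-34.9,-10.7,0]],
  ],
)

```text
t: 7.05
position: [0.6645, 0.0438, 0.1385]
tool_rot: [-180.0, 0.0, 86.2]
contact_force: [-0.1, 0.6, 2.9]
width: 0.002
```

```bash
python3 st.py
```

```text
7.25 [ 6.6455e+02  4.3610e+01  1.3857e+02  2.0000e-01 -2.3400e+00  3.1900e+00] meanF [-0.14 -1.42  2.97]
```

play_rows(
  targets=[
    [[0,0,0,-0.2,-3.5,-0.9,0],[0,0,0,-0.6,-8.5,-2.1,0],[0,0,0,-0.9,-14,-3.5,0],[0,0,0,-1.3,-20,-5,0],[0,0,0,-1.7,-26,-6.5,0],[0,0,0,-2.1,-32,-8,0],[0,0,0,-2.5,-38,-9.5,0],[0,0,0,-2.9,-44,-11,0],[0,0,0,-3.3,-50,-12.5,0],[0,0,0,-3.7,-55,-13.7,0]],
  ],
)

```text
t: 8.55
position: [0.6608, -0.0112, 0.1248]
tool_rot: [180.0, -0.0, 86.2]
contact_force: [0.2, 1.3, 3.0]
width: 0.002
```

```bash
python3 st.py
```

```text
8.75 [ 6.6084e+02 -1.1400e+01  1.2490e+02 -1.8000e-01 -3.1200e+00  2.3200e+00] meanF [-0.17 -1.68  2.68]
```

play_rows(
  targets=[
    [[0,0,0,-0.2,-3.5,-1.1,0],[0,0,0,-0.6,-8.5,-2.5,0],[0,0,0,-0.9,-14,-3.9,0],[0,0,0,-1.3,-20,-5.4,0],[0,0,0,-1.7,-26,-6.9,0],[0,0,0,-2.1,-32,-8.4,0],[0,0,0,-2.5,-38,-9.9,0],[0,0,0,-2.9,-44,-11.4,0],[0,0,0,-3.3,-50,-12.9,0],[0,0,0,-3.7,-55,-14.1,0]],
  ],
)

```text
t: 10.05
position: [0.6571, -0.0662, 0.1107]
tool_rot: [-180.0, 0.0, 86.2]
contact_force: [-0.4, 1.4, 2.9]
width: 0.004
```

```bash
python3 st.py
```

```text
10.25 [ 6.5711e+02 -6.6350e+01  1.1079e+02 -5.0000e-02 -2.1200e+00  3.9000e+00] meanF [-0.22 -1.41  3.18]
```

play_rows(
  targets=[
    [[0,0,0,-0.2,-3.5,-0.9,0],[0,0,0,-0.6,-8.5,-2.1,0],[0,0,0,-0.9,-14,-3.5,0],[0,0,0,-1.3,-20,-5,0],[0,0,0,-1.7,-26,-6.5,0],[0,0,0,-2.1,-32,-8,0],[0,0,0,-2.5,-38,-9.5,0],[0,0,0,-2.9,-44,-11,0],[0,0,0,-3.3,-49,-12.3,0],[0,0,0,-3.5,-53,-13.3,0]],
  ],
)

```text
t: 11.55
position: [0.6536, -0.1192, 0.0974]
tool_rot: [-180.0, 0.0, 86.2]
contact_force: [1.0, 1.7, 2.7]
width: 0.001
```

```bash
python3 st.py
```

```text
11.75 [ 653.63 -119.33   97.53   -0.93   -3.86    2.3 ] meanF [-0.13 -1.48  3.22]
```

The fingertips are past mark 5 and still in light contact (3.2 N). Lifting straight up.

play_rows(
  targets=[
    [[0,0,0,0,0,4,0],[0,0,0,0,0,9,0],[0,0,0,0,0,18,0],[0,0,0,0,0,32,0],[0,0,0,0,0,50,0],[0,0,0,0,0,70,0],[0,0,0,0,0,90,0],[0,0,0,0,0,105,0],[0,0,0,0,0,110,0],[0,0,0,0,0,110,0]],
  ],
)

```text
t: 13.05
position: [0.6536, -0.1188, 0.2074]
tool_rot: [-180.0, -0.0, 86.2]
contact_force: [-0.1, 0.6, -0.5]
width: -0.001
```

play_rows(
  targets=[
    [[0,0,0,0,0,0,0],[0,0,0,0,0,0,0],[0,0,0,0,0,0,0],[0,0,0,0,0,0,0],[0,0,0,0,0,0,0],[0,0,0,0,0,0,0]],
  ],
)

```text
t: 13.8
position: [0.6537, -0.1188, 0.2075]
tool_rot: [180.0, 0.0, 86.2]
contact_force: [0.5, -0.3, 0.4]
width: 0.002
```

```bash
python3 st.py; python3 - <<'E'
from bench import cams
import cv2
for n in("top","scene"):cv2.imwrite(f"pics/{n}9.png",cams.grab_frame(n)[:,:,::-1])
E
```

```text
14.0 [ 6.5367e+02 -1.1887e+02  2.0750e+02 -5.6000e-01 -2.9000e-01  2.0000e-01] meanF [-0.31  0.06  0.32]
```

View pics/scene9.png

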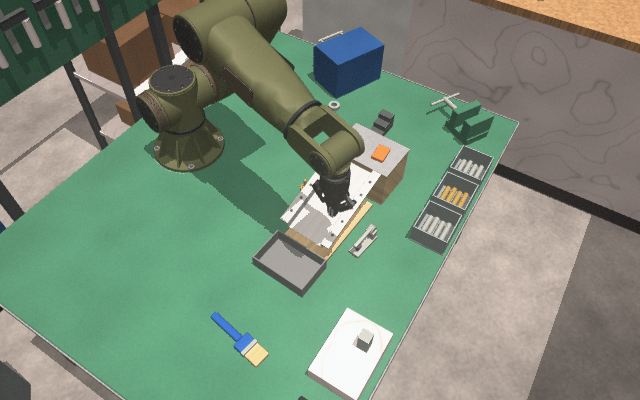

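The picture shows the gripper about 110 mm above the flange's lower end. The clamp (364,240), pad (381,153), brush and the other loose things are where they were.

```bash
python3 -c "
from bench import workorder
print(workorder.finish_job())"
```

```text
the job is handed in; nothing more can be done
None
```

I traced the far flange, because the steel cam clamp lies beyond it; the brass thumb screw is on the near side. With the fingers shut and pointing straight down, I touched at mark 1 and slid down the middle line through all five marks. I ended about 5 mm past mark 5, lifted 110 mm clear and handed the job in at about 14 s.

- **Marks:** The positions from the two camera views agreed with the given flange dimensions to within 0.7 mm.
- **Line:** At each stop the measured fingertip position was within about 0.2 mm of the middle line.
- **Contact:** The force at the stops read 1.5 N at the first touch and 2.7–3.2 N during the slide. That is about 2–4 mm of the chute's 14 mm travel. I read the force only at the stops, about every 55 mm, not continuously in between.
- **Afterwards:** The force was back to its noise level. In the last picture the loose things look unmoved, judged by eye only. The brass screw was hard to make out beside the chute.
- **Offset:** The tool was kept vertical on the 14° slope, so the uphill edge of the fingertips made the contact, up to about 11 mm uphill of the fingertip centre. That is why I ran slightly past mark 5.

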